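# Hold a wax block against the fixed jaw of a specimen clamp

## Robot

A 6-joint arm with a two-finger parallel gripper is mounted at the origin on a cart in front of the work surface, level with it; the furniture and walls round the work are solid. World frame = base frame: x ahead of the robot, y to its left, z up, the work surface at z = 0. Lengths are in mm, angles in degrees, forces in N, time in s.
With the tool pointing down it reaches from about 300 to 850 mm from the base axis. Payload 4.2 kg.
Tool frame: the origin (TCP) lies at the very end of the fingers, on their centre line; the grasp point (between the pads) lies 19 mm behind it (env.grasp_offset is the distance from the TCP to the grasp point, in mm); z points along the fingers, y is the line along which they close (so a half turn about z gives the same grasp; the last joint's range is limited). The gripper opens to 91 mm and grips with 3 to 60 N. Pads are 32 mm wide; open, the fingers measure 118 mm over their backs; the gripper's body (76 mm by 178 mm) begins 60 mm behind the grasp point.
Start: joints at [62.796, 18.312, 89.639, -0, 72.044, -1.146], TCP at [252.592, 516.566, 213.976] pointing down, gripper open.
Joint ranges: [-177.97, 177.97], [-48.28, 115.42], [12.27, 149.76], [-77.06, 257.06], [2.81, 150.46], [-146.56, 146.56]. Speed limits (degrees/s): [147.25, 147.25, 180, 180, 180, 180].

## Interface

Orientations are given as [roll, pitch, yaw] about the fixed x, y, z axes, in that order (R = Rz(yaw) Ry(pitch) Rx(roll)).
In Python, from workcell import env gives the robot as it stands. The module is installed in compiled form; this text tells all that it offers.
- The arm moves only by the tool send_rows, never from a script. Its argument "motion" is a list of rows, each an object of numbers: "tx", "ty", "tz": the shift along the tool's x, y, z in units of 500 mm (1.0 is 500 mm); "rx", "ry", "rz": the turn, a rotation vector about the tool's x, y, z in units of 30 degrees (1.0 is 30 degrees); "gripper": the closure, from -1 (fully open) to 1 (shut). In form: [{"tx": .., "ty": .., "tz": .., "rx": .., "ry": .., "rz": .., "gripper": ..}, ...]. A call has 1 to 12 rows; each row shifts and turns the commanded pose from where the row before left it, along the tool's axes as they then stand; what a row does not reach is not made up. A row lasts 1/8 s, in which the tool goes at most 62.5 mm and 10.7 degrees, less where a joint would pass 70% of its speed; a pose out of reach is approached as far as the arm can. A call with a number of a shift or a turn outside -1 to 1 is refused whole. A call with a gripper value outside its range is refused whole. The fingers move at their own pace and stop on an object; "grip_force" is the grip in N (left out, the last holds). Time passes only in rows, so rows that do not move let the fingers close. It gives the time, the measured TCP pose, the force, the opening and the grip force at its end, in the units of the state.
- env.state(): the state, without advancing time (a new reading comes with each control period).
- env.grab_frame(name): name is "scene" or "top" or "wrist"; returns a dict with "frame" (480x640x3 uint8, red, green, blue), "vertical_fov" (degrees; the focal length in pixels is half the picture's height over the tangent of half this angle, whatever the lens; pixels are square), "cx", "cy" (the principal point, pixels), "rvec" (rotation vector, rad) and "tvec" (3), from world to camera coordinates, as OpenCV has them; the wrist camera has in their place "T_tool_cam" (4x4, takes a point from camera to tool coordinates, whose origin is the TCP and whose axes are the flange's). Camera axes: x right, y down, z forward; pixel columns grow to the right and rows downward; lengths in mm; the calibration is good to about 2 mm. A picture is of the moment at which its call begins: read the wrist's pose just before it. There is no depth.
- env.job_done(): hands the job in; it is judged then, once.
The state is a dict: "time_s": time; "qpos": joint angles; "qvel": joint speeds; "effort": joint torques, N m; "ee_pos": TCP position; "ee_rot": TCP orientation; "force": force on the tool from outside, world axes, zero at the start; "torque": the same for the moment, N m; "gripper_width": finger opening in mm; "gripper_force": force on a finger pad.
Only numpy, scipy, OpenCV 4.12 (cv2) and the standard library are available. Lean on these libraries where they do the work, as an engineer would, in place of code of your own. Each camera call takes 0.05 s, during which the arm holds its last target. There are 200 camera calls.

## Task

Secure the specimen clamp in its bench mount first: swing the turnbutton round to its stop, so that its nose lies square over the edge of the clamp's base and the clamp cannot lift when it is tightened. Then pick up the wax block, set it wax side up on the bed between the two open jaws, its long sides square to the jaws and about midway along them, and press it along the bed against the fixed jaw (the one away from the black spindle knob). Finish while still holding it there, flat on the bed, with a steady push of about 10 N (between 5 and 15, and at no time as much as 25) so that a colleague can tighten the spindle; leave the other things on the desk where they are.

Things in the scene. Friction and masses are not known exactly. Their poses are not given: they have to be found in the camera images.
- mount: Fixed bench mount on the right half of the desk: grey plate 124 x 156 mm, top 12 mm above the desk, with the clamp's seat, a fixed lip on the seat's +y side and the turnbutton on its -y side. Origin on the desk; x points from the spindle knob to the fixed jaw (roughly away from the robot), y left of that, z up. The microtome, up to 310 mm tall, stands to its left.
- mount_seat (a point): Centre of the seat floor in the mount, 12 mm above the desk, at (0, 20, 12) mm in the mount's frame; the clamp's own origin stands here, to 1 mm.
- clamp: Specimen clamp, a small grey and steel vice (about 0.35 kg), loose in the seat with 1 mm play. Origin at the underside below the middle of the jaw gap; x points at the fixed jaw. Bed between the jaws: 30 mm wide in y, top at z = 14 mm. Moving jaw: face x = -27 (stays put here). Fixed jaw: face x = +27. Jaw tops z = 26. Bed sides (+y, -y) open for fingers down to z = 8. Spindle knob 18 mm across at x = -72 to -59.
- fixed_jaw: The clamp's fixed steel jaw, 13 x 46 x 18 mm, rigid with the clamp; the same frame as the clamp (origin and axes); its pressing face is the plane x = +27 mm, y from -23 to 23, z from 8 to 26. Hard: once touched, the clamp takes up at most 2 mm of play in its seat (2 to 4 N of friction), then stands rigid and the push rises quickly.
- clamp_bed (a point): Point on the top of the bed, in the middle of the jaw gap; 26 mm above the desk.
- jaw_face (a point): Point in the middle of the fixed jaw's face, 6 mm above the bed.
- turnbutton (a joint): Turnbutton angle in rad: 0 = at its stop, nose square over the -y edge of the clamp's base (secured); grows as it opens, turning clockwise seen from above, to 1.85 at most; starts at 1.35 to 1.75. A stiff hinge (0.05 N m of friction, about 1.5 N at the post), stays where it is left.
- turnbutton_hinge (a point): Point on the turnbutton's vertical axis, 41 mm above the desk, at (-8, -33) mm in the mount's frame. The steel bar is 6 mm thick, its top 27 mm above the desk; its nose reaches 31 mm from the axis, its tail 42 mm the opposite way.
- turnbutton_post (a point): Middle of the round thumb post that stands on the turnbutton's tail, 33 mm from the axis, at the height of 41 mm above the desk. The post is 10 to 12 mm thick and 28 mm tall, from 27 to 55 mm above the desk. Secured, it lies on the mount's -y side of the axis; open, on the -x side.
- wax_block_mid (a point): Centre of the wax block: white paraffin on a plastic cassette, 40 mm along its x, 28 mm along its y, 15 mm tall, 20 g, wax up on the desk between the mount and the robot; this point is 7.5 mm above its underside. Held by its 28 mm width; either 40 mm end may face the fixed jaw. The other cassettes on the desk are flat (6 mm, no wax) or tied in a bundle.
- tape: Bystander: roll of tape, 53 mm across, 18 mm tall, left of the microtome. Leave alone.
- blades: Bystander: flat blade dispenser 30 x 100 x 22 mm left of the microtome. Leave alone.
- dish: Bystander: glass petri dish, 68 mm across, 12 mm tall, behind the mount. Leave alone.
- bundle: Bystander: bundle of five tissue cassettes, 33 x 45 x 34 mm, right of the wax block. Leave alone.
There are look-alikes about, which are no part of the job. What is shaped like the part that bears wax_block_mid but orange is not meant.

How it is judged:
By the outcome, as a careful person would: the job done as asked, in the order asked, and still so for the second after the job is handed in, while the arm keeps its last pose, push and grip.
It also fails if it takes over 59 s, if anything falls off the work surface, if the arm or the gripper's body presses on something with over 40 N, if the wrist force passes 120 N, or if a joint passes its speed limit or range.

## Working session

There is one attempt and no reset: what is moved stays moved. The work goes in short steps, Python scripts to look and compute and a tool call to move; the robot and the scene stay as the last step left them, time stands still between calls to the robot, and variables do not carry over. Pictures are saved under pics/ and viewed, at most 10 in all, crops included, and the job is handed in when it is done.

Besides the shell and the picture viewer there is one more tool, called after "Request:" as name([rows], argument=value, ...), one row to a line, values as JSON. send_rows: Moves the arm, as the interface text tells. Shifts and turns lie within -1 to 1; 1 stands for 500 mm of shift or 30 degrees of turn. Its arguments: {"type":"object","properties":{"motion":{"type":"array"},"grip_force":{"type":"number"}},"required":["motion"]}

```bash
mkdir -p pics
cat > h.py <<'E'
import numpy as np, cv2
from workcell import env
from scipy.spatial.transform import Rotation as R
def cam(name):
    s=env.state(); f=env.grab_frame(name)
    fl=240/np.tan(np.radians(f["vertical_fov"])/2)
    if name=="wrist":
        T=np.eye(4);T[:3,:3]=R.from_euler('xyz',s["ee_rot"],degrees=True).as_matrix();T[:3,3]=s["ee_pos"]
        M=np.linalg.inv(T@np.array(f["T_tool_cam"]))
    else:
        M=np.eye(4);M[:3,:3]=cv2.Rodrigues(np.array(f["rvec"],float))[0];M[:3,3]=np.ravel(f["tvec"])
    K=np.array([[fl,0,f["cx"]],[0,fl,f["cy"]],[0,0,1]])
    return f["frame"],K,M
def save(n,im): cv2.imwrite(f"pics/{n}.png",im[...,::-1])
def px(K,M,p):
    q=K@(M[:3,:3]@np.asarray(p,float)+M[:3,3]); return q[:2]/q[2]
def ray(K,M,uv,z):
    d=M[:3,:3].T@np.linalg.solve(K,[uv[0],uv[1],1]); c=-M[:3,:3].T@M[:3,3]
    return c+d*(z-c[2])/d[2]
def tri(obs):
    A=np.zeros((3,3));b=np.zeros(3)
    for K,M,uv in obs:
        d=M[:3,:3].T@np.linalg.solve(K,[uv[0],uv[1],1]);d/=np.linalg.norm(d);c=-M[:3,:3].T@M[:3,3]
        P=np.eye(3)-np.outer(d,d);A+=P;b+=P@c
    return np.linalg.solve(A,b)
E
cat > /tmp/a.py <<'E'
from h import *
import pickle
d={}
for n in("top","scene"):
    im,K,M=cam(n); save(n,im); d[n]=(K,M); print(n,K[0,0],K[:2,2],-M[:3,:3].T@M[:3,3])
pickle.dump(d,open("cams.pkl","wb")); print(env.state())
E
PYTHONPATH=. python3 /tmp/a.py
```

```text
Traceback (most recent call last):
  File "h.py", line 1, in <module>
    import numpy as np, cv2
ModuleNotFoundError: No module named 'cv2'
```

```bash
python3 - < /tmp/a.py
```

```text
top 605.5619180271445 [327.43965772 252.89991646] [ 378.22955987  -59.35145362 1526.99884934]
scene 447.08798548051743 [318.25630423 234.32457074] [-185.03860732 -442.54642724  892.3990568 ]
{'time_s': 0.1, 'qpos': array([ 6.27977447e+01,  1.83485170e+01,  8.96989876e+01,  1.33770466e-04,
        7.20455227e+01, -1.14493226e+00]), 'qvel': array([ 0.06942184, -0.11404268, -0.17042163,  0.05606627, -0.0209036 ,
        0.07064974]), 'effort': array([ 5.84162772e-04, -4.13330805e+01, -2.32509238e+01,  7.30306841e-02,
        4.21950035e-02, -4.32831166e-05]), 'ee_pos': array([252.36119276, 516.15266023, 213.20186964]), 'ee_rot': array([-1.79906994e+02, -1.98598823e-03,  1.53942634e+02]), 'force': array([-0.040948  ,  0.20821951, -0.35340017]), 'torque': array([ 0.00237188, -0.06923701, -0.00136846]), 'gripper_force': 0.0, 'gripper_width': 91.31548014526237}
```

View pics/top.png

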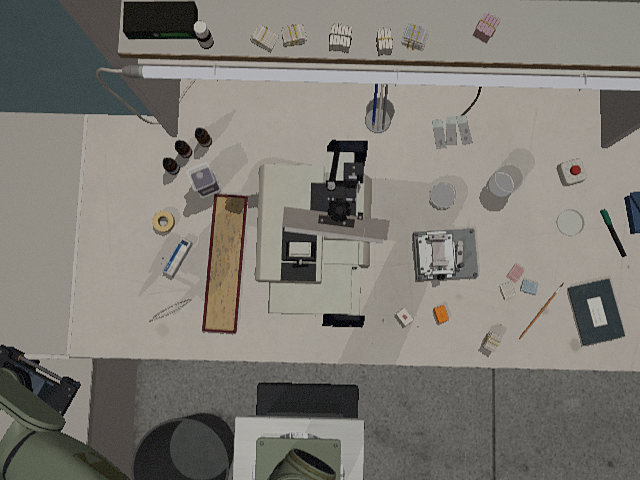

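View pics/scene.png

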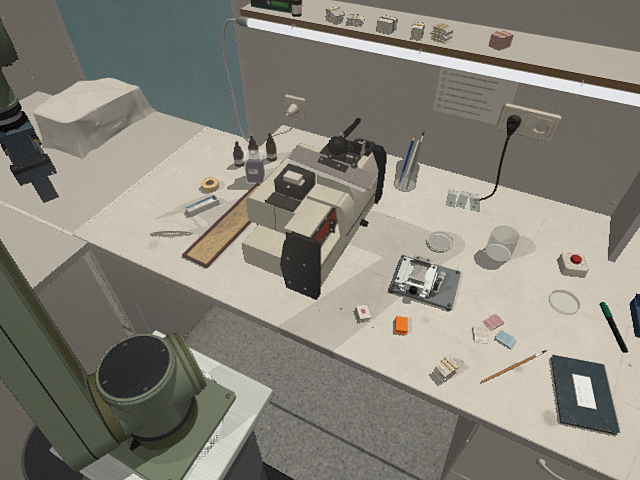

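Run:
```python
from h import *
a=cv2.imread("pics/top.png")[215:335,385:485]; b=cv2.imread("pics/scene.png")[245:345,345:475]
a=cv2.resize(a,None,fx=4,fy=4,interpolation=2);b=cv2.resize(b,None,fx=3,fy=3,interpolation=2)
c=np.zeros((480,790,3),np.uint8);c[:,:400]=a;c[:300,400:790]=b
cv2.imwrite("pics/crop1.png",c)
import pickle
d=pickle.load(open("cams.pkl","rb"))
t=d["top"];s=d["scene"]
print(tri([(*t,(404,317)),(*s,(363,313))]))
for uv in[(404,317),(441,314),(443,254),(491,338)]:print(uv,ray(*t,uv,12))
```

```text
[ 402.81435272 -255.51260437   11.12368419]
(404, 317) [ 402.21655526 -254.26397017   12.        ]
(441, 314) [ 411.9159403  -346.37146968   12.        ]
(443, 254) [ 562.55926635 -351.0474454    12.        ]
(491, 338) [ 355.72095573 -470.5623481    12.        ]
```

View pics/crop1.png

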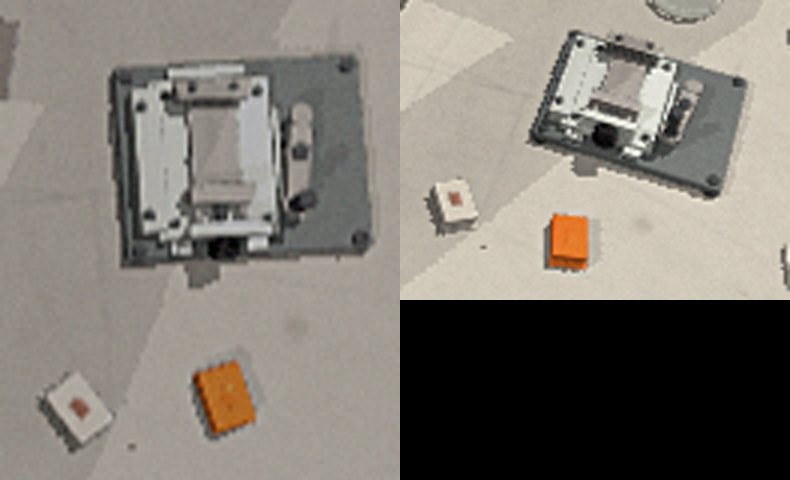

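The white block with the brown label, top (404,317) / scene (363,313), is the wax block. The orange one, top (441,314), is the look-alike. The pale squares at top (508,290) are flat cassettes, and the bundle is at (491,338). The enlarged crop confirms this: the block is tall, white and lies between mount and robot. The turnbutton's post is at crop (300,200) and its hinge at (300,150), so it is open. The knob is at (222,247).

Next I'm lifting clear of the microtome and swinging over.

Request:
send_rows([
  {"tx":-0.059,"ty":-0.067,"tz":-0.076,"gripper":-1},
  {"tx":-0.059,"ty":-0.067,"tz":-0.076,"gripper":-1},
  {"tx":-0.059,"ty":-0.067,"tz":-0.076,"gripper":-1},
  {"tx":-0.059,"ty":-0.067,"tz":-0.076,"gripper":-1},
  {"tx":-0.059,"ty":-0.067,"tz":-0.076,"gripper":-1},
  {"tx":-0.059,"ty":-0.067,"gripper":-1},
  {"tx":-0.059,"ty":-0.067,"gripper":-1},
  {"tx":-0.059,"ty":-0.067,"gripper":-1},
  {"tx":-0.059,"ty":-0.067,"gripper":-1},
  {"tx":-0.059,"ty":-0.067,"gripper":-1},
  {"tx":-0.059,"ty":-0.067,"gripper":-1},
  {"tx":-0.059,"ty":-0.067,"gripper":-1},
])

```text
invalid input at $.motion[0]: expected keys tx, ty, tz, rx, ry, rz, gripper
```

```bash
cat >> h.py <<'E'
def plan(pos,yaw=None,n=None,vmax=55.):
    "rows (tool units) from the present pose to a downward pose; returns per-row list"
    s=env.state();p=np.array(s["ee_pos"]);Rc=R.from_euler('xyz',s["ee_rot"],degrees=True)
    Rt=R.from_euler('xyz',[180,0,s["ee_rot"][2] if yaw is None else yaw],degrees=True)
    rv=(Rc.inv()*Rt).as_rotvec(degrees=True);d=np.array(pos)-p
    n=n or int(max(np.ceil(np.linalg.norm(d)/vmax),np.ceil(np.linalg.norm(rv)/10),1))
    print("n",n,"at",p.round(1),np.round(s["ee_rot"],1))
    for i in range(n):
        t=(Rc*R.from_rotvec(rv*i/n,degrees=True)).inv().apply(d/n)/500
        print(np.round(t,4),np.round(rv/n/30,3))
E
python3 - <<'E'
from h import *
import pickle
d=pickle.load(open("cams.pkl","rb"));t=d["top"]
f=env.grab_frame("wrist");print(np.round(f["T_tool_cam"],3),f["vertical_fov"])
c=np.array([(113,68),(355,55),(372,250),(122,265)])/4+[385,215]
for u in c:print(ray(*t,u,12).round(1))
w=np.array([(75,372),(113,408),(78,447),(40,405)])/4+[385,215]
for u in w:print("w",ray(*t,u,15).round(1))
plan([430,-320,330],3)
E
```

```text
[[  -0.      -0.956   -0.293   84.138]
 [   1.      -0.      -0.      -1.602]
 [   0.      -0.293    0.956 -169.965]
 [   0.       0.       0.       1.   ]] 66.97779093926725
[ 616.8 -275.6   12. ]
[ 628.9 -428.8   12. ]
[ 505.4 -439.    12. ]
[ 492.1 -282.2   12. ]
w [ 424.4 -253.    15. ]
w [ 402.7 -276.9   15. ]
w [ 378.2 -255.3   15. ]
w [ 403.5 -231.5   15. ]
n 16 at [252.4 516.2 213.3] [-179.9    0.   153.9]
[-0.0659 -0.0842 -0.0145] [-0.     0.     0.314]
[-0.0788 -0.0722 -0.0145] [-0.     0.     0.314]
[-0.0895 -0.0584 -0.0145] [-0.     0.     0.314]
[-0.0979 -0.0429 -0.0145] [-0.     0.     0.314]
[-0.1036 -0.0263 -0.0145] [-0.     0.     0.314]
[-0.1065 -0.0089 -0.0145] [-0.     0.     0.314]
[-0.1065  0.0086 -0.0145] [-0.     0.     0.314]
[-0.1037  0.026  -0.0146] [-0.     0.     0.314]
[-0.098   0.0426 -0.0146] [-0.     0.     0.314]
[-0.0897  0.0581 -0.0146] [-0.     0.     0.314]
[-0.0789  0.072  -0.0146] [-0.     0.     0.314]
[-0.0661  0.084  -0.0146] [-0.     0.     0.314]
[-0.0514  0.0937 -0.0146] [-0.     0.     0.314]
[-0.0353  0.1008 -0.0146] [-0.     0.     0.314]
[-0.0183  0.1053 -0.0146] [-0.     0.     0.314]
[-0.0008  0.1069 -0.0146] [-0.     0.     0.314]
```

Request:
send_rows([
  {"tx":-0.059,"ty":-0.067,"tz":-0.076,"rx":0,"ry":0,"rz":0,"gripper":-1},
  {"tx":-0.059,"ty":-0.067,"tz":-0.076,"rx":0,"ry":0,"rz":0,"gripper":-1},
  {"tx":-0.059,"ty":-0.067,"tz":-0.076,"rx":0,"ry":0,"rz":0,"gripper":-1},
  {"tx":-0.059,"ty":-0.067,"tz":-0.076,"rx":0,"ry":0,"rz":0,"gripper":-1},
  {"tx":-0.059,"ty":-0.067,"tz":-0.076,"rx":0,"ry":0,"rz":0,"gripper":-1},
  {"tx":-0.059,"ty":-0.067,"tz":0,"rx":0,"ry":0,"rz":0,"gripper":-1},
  {"tx":-0.059,"ty":-0.067,"tz":0,"rx":0,"ry":0,"rz":0,"gripper":-1},
  {"tx":-0.059,"ty":-0.067,"tz":0,"rx":0,"ry":0,"rz":0,"gripper":-1},
  {"tx":-0.059,"ty":-0.067,"tz":0,"rx":0,"ry":0,"rz":0,"gripper":-1},
  {"tx":-0.059,"ty":-0.067,"tz":0,"rx":0,"ry":0,"rz":0,"gripper":-1},
  {"tx":-0.059,"ty":-0.067,"tz":0,"rx":0,"ry":0,"rz":0,"gripper":-1},
  {"tx":-0.059,"ty":-0.067,"tz":0,"rx":0,"ry":0,"rz":0,"gripper":-1},
])

```text
time_s: 1.65
ee_pos: [394.0, -1.5, 403.8]
ee_rot: [180.0, -0.0, 153.9]
force: [-0.2, 0.4, -0.4]
gripper_width: 91.1
gripper_force: 0.0
```

Run:
```python
from h import *
plan([430,-330,330],4,n=15)
```

```text
n 15 at [394.   -1.5 403.8] [180.   -0.  153.9]
[-0.0236 -0.0372  0.0098] [ 0.    -0.     0.333]
[-0.0297 -0.0326  0.0098] [ 0.    -0.     0.333]
[-0.0349 -0.0269  0.0098] [ 0.    -0.     0.333]
[-0.039  -0.0205  0.0098] [ 0.    -0.     0.333]
[-0.042  -0.0134  0.0098] [ 0.    -0.     0.333]
[-0.0437 -0.0059  0.0098] [ 0.    -0.     0.333]
[-0.044   0.0018  0.0098] [ 0.    -0.     0.333]
[-0.0431  0.0094  0.0098] [ 0.    -0.     0.333]
[-0.0408  0.0167  0.0098] [ 0.    -0.     0.333]
[-0.0373  0.0235  0.0098] [ 0.    -0.     0.333]
[-0.0326  0.0296  0.0098] [ 0.    -0.     0.333]
[-0.027   0.0348  0.0098] [ 0.    -0.     0.333]
[-0.0205  0.039   0.0098] [ 0.    -0.     0.333]
[-0.0134  0.042   0.0098] [ 0.    -0.     0.333]
[-0.0059  0.0437  0.0098] [ 0.    -0.     0.333]
```

Request:
send_rows([
  {"tx":-0.024,"ty":-0.037,"tz":0.005,"rx":0,"ry":0,"rz":0.333,"gripper":-1},
  {"tx":-0.03,"ty":-0.033,"tz":0.005,"rx":0,"ry":0,"rz":0.333,"gripper":-1},
  {"tx":-0.035,"ty":-0.027,"tz":0.005,"rx":0,"ry":0,"rz":0.333,"gripper":-1},
  {"tx":-0.039,"ty":-0.021,"tz":0.005,"rx":0,"ry":0,"rz":0.333,"gripper":-1},
  {"tx":-0.042,"ty":-0.013,"tz":0.005,"rx":0,"ry":0,"rz":0.333,"gripper":-1},
  {"tx":-0.044,"ty":-0.006,"tz":0.01,"rx":0,"ry":0,"rz":0.333,"gripper":-1},
  {"tx":-0.044,"ty":0.002,"tz":0.01,"rx":0,"ry":0,"rz":0.333,"gripper":-1},
  {"tx":-0.043,"ty":0.009,"tz":0.01,"rx":0,"ry":0,"rz":0.333,"gripper":-1},
  {"tx":-0.041,"ty":0.017,"tz":0.01,"rx":0,"ry":0,"rz":0.333,"gripper":-1},
  {"tx":-0.037,"ty":0.024,"tz":0.01,"rx":0,"ry":0,"rz":0.333,"gripper":-1},
  {"tx":-0.033,"ty":0.03,"tz":0.01,"rx":0,"ry":0,"rz":0.333,"gripper":-1},
  {"tx":-0.027,"ty":0.035,"tz":0.01,"rx":0,"ry":0,"rz":0.333,"gripper":-1},
])

```text
time_s: 3.15
ee_pos: [423.5, -264.5, 355.9]
ee_rot: [-180.0, 0.0, 33.7]
force: [-0.7, -0.1, 0.9]
gripper_width: 91.3
gripper_force: 0.0
```

Request:
send_rows([
  {"tx":-0.02,"ty":0.039,"tz":0.03,"rx":0,"ry":0,"rz":0.333,"gripper":-1},
  {"tx":-0.013,"ty":0.042,"tz":0.03,"rx":0,"ry":0,"rz":0.333,"gripper":-1},
  {"tx":-0.006,"ty":0.044,"tz":0.03,"rx":0,"ry":0,"rz":0.333,"gripper":0.4},
  {"tx":0,"ty":0,"tz":0,"rx":0,"ry":0,"rz":0,"gripper":0.4},
])

```text
time_s: 3.65
ee_pos: [430.7, -330.0, 309.5]
ee_rot: [-179.8, 0.2, 4.1]
force: [-0.1, 0.2, 0.3]
gripper_width: 73.7
gripper_force: 0.0
```

Run:
```python
from h import *
import pickle
im,K,M=cam("wrist");save("w1",im);pickle.dump((K,M),open("w1.pkl","wb"))
s=env.state();print(s["ee_pos"],s["ee_rot"],s["gripper_width"],s["time_s"])
im=im[...,::-1]
g=cv2.resize(im,(800,600),interpolation=2);cv2.imwrite("pics/w1b.png",g)
```

```text
[ 430.98950569 -329.40774105  310.59915452] [-1.79887477e+02  8.30962199e-02  4.16693864e+00] 70.25344625559886 3.7
```

View pics/w1b.png

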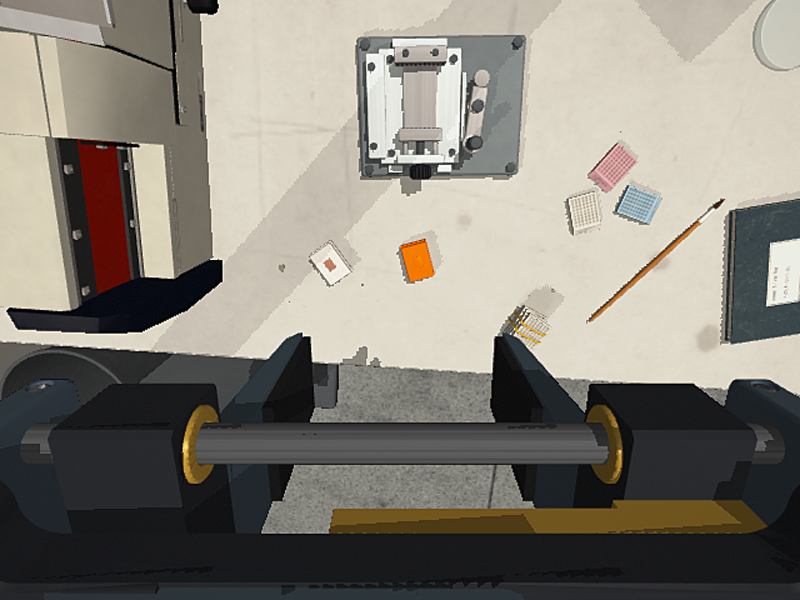

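Wrist view at 800x600: mount corners are about (359,38), (525,36), (523,179) and (359,178). Post top is at (474,143), hinge bolt (478,106), wax block around (330,262), and the orange look-alike at (416,260).

Run:
```python
from h import *
import pickle
K,M=pickle.load(open("w1.pkl","rb"));t=pickle.load(open("cams.pkl","rb"))["top"]
r=lambda u,z:ray(K,M,np.array(u)*.8,z)
C=np.array([r(u,12) for u in[(359,38),(525,36),(523,179),(359,178)]])
c=C.mean(0);print(C.round(1),c)
for a,b in((3,0),(2,1)):d=C[b]-C[a];print("yaw",np.degrees(np.arctan2(d[1],d[0])),np.linalg.norm(d))
for a,b in((1,0),(2,3)):d=C[b]-C[a];print("yaw",np.degrees(np.arctan2(-d[0],d[1])),np.linalg.norm(d))
yaw=np.radians(4);Rm=np.array([[np.cos(yaw),-np.sin(yaw)],[np.sin(yaw),np.cos(yaw)]])
print("hinge pred",c[:2]+Rm@[-8,-33],"seen",r((478,106),29), "post top seen",r((474,143),55), "tail/nose",r((481,77),27))
print("knob pred",c[:2]+Rm@[-66,20],"seen",r((420,171),35))
print("wax",r((330,262),15)," tri",tri([(K,M,np.array((330,262))*.8),(*t,(404,317))]))
# wax segment: whitish blob near
im=cv2.imread("pics/w1.png");x0,y0=235,180;cr=im[y0:240,x0:295].astype(int)
print(cr[::6,::5].min(2))
```

```text
[[ 616.6 -277.6   12. ]
 [ 628.8 -428.8   12. ]
 [ 503.5 -445.8   12. ]
 [ 492.9 -282.9   12. ]] [ 560.44170335 -358.75309571   12.        ]
yaw 2.4525837193616433 123.78569977335455
yaw 7.7409648483807185 126.47702479647313
yaw 4.636580110295712 151.6636204223949
yaw 3.725555911688686 163.2509607510258
hinge pred [ 554.76315459 -392.23076116] seen [ 565.11046761 -390.60319695   29.        ] post top seen [ 531.80119188 -386.95387031   55.        ] tail/nose [ 589.65367991 -390.68463816   27.        ]
knob pred [ 493.20734656 -343.40574197] seen [ 504.31196462 -342.05095107   35.        ]
wax [ 406.14636561 -256.56039337   15.        ]  tri [ 402.81252686 -255.0879703     2.48039301]
[[178 177 174 175 177 177 180 179 181 173 200 202]
 [178 176 177 174 176 176 174 174 180 193 201 202]
 [178 176 176 178 177 176 135 180 178 194 198 201]
 [179 179 178 180 162 216 230 176 174 172 202 200]
 [177 176 179 204 209 204 226 223 180 173 204 202]
 [174 179 181  67 227  90  95 226 157 179 201 200]
 [177 177 176 202 135 227 171 225 226 146 200 202]
 [176 176 200 200 202 212 225 229 200 199 201 202]
 [182 204 200 201 201 209 109 201 201 202 204 104]
 [203 204 201 203 201 204 202 205 202 204 200 201]]
```

Run:
```python
from h import *
plan([445,-372,130],-6,n=4)
```

```text
n 4 at [ 431.  -329.4  310.6] [-1.799e+02  1.000e-01  4.200e+00]
[0.0056 0.0219 0.0902] [-0.001  0.001  0.085]
[0.0065 0.0216 0.0903] [-0.001  0.001  0.085]
[0.0074 0.0213 0.0903] [-0.001  0.001  0.085]
[0.0083 0.0209 0.0903] [-0.001  0.001  0.085]
```

Request:
send_rows([
  {"tx":0.006,"ty":0.022,"tz":0.09,"rx":0,"ry":0,"rz":0.085,"gripper":0.34},
  {"tx":0.007,"ty":0.022,"tz":0.09,"rx":0,"ry":0,"rz":0.085,"gripper":0.34},
  {"tx":0.007,"ty":0.021,"tz":0.09,"rx":0,"ry":0,"rz":0.085,"gripper":0.34},
  {"tx":0.008,"ty":0.021,"tz":0.09,"rx":0,"ry":0,"rz":0.085,"gripper":0.34},
  {"tx":0,"ty":0,"tz":0,"rx":0,"ry":0,"rz":0,"gripper":0.34},
])

```text
time_s: 4.32
ee_pos: [444.2, -370.7, 129.1]
ee_rot: [-179.8, 0.3, -6.0]
force: [-0.2, 0.9, 0.7]
gripper_width: 29.9
gripper_force: 0.0
```

Run:
```python
from h import *
import pickle
im,K,M=cam("wrist");save("w2",im);pickle.dump((K,M),open("w2.pkl","wb"))
s=env.state();print(s["ee_pos"],s["ee_rot"],s["gripper_width"],s["time_s"])
cv2.imwrite("pics/w2b.png",cv2.resize(im[...,::-1],(800,600),interpolation=2))
```

```text
[ 445.47528019 -371.62026498  131.57306122] [-1.79919234e+02  7.20435185e-02 -5.98626621e+00] 30.143914447509175 4.375
```

View pics/w2b.png

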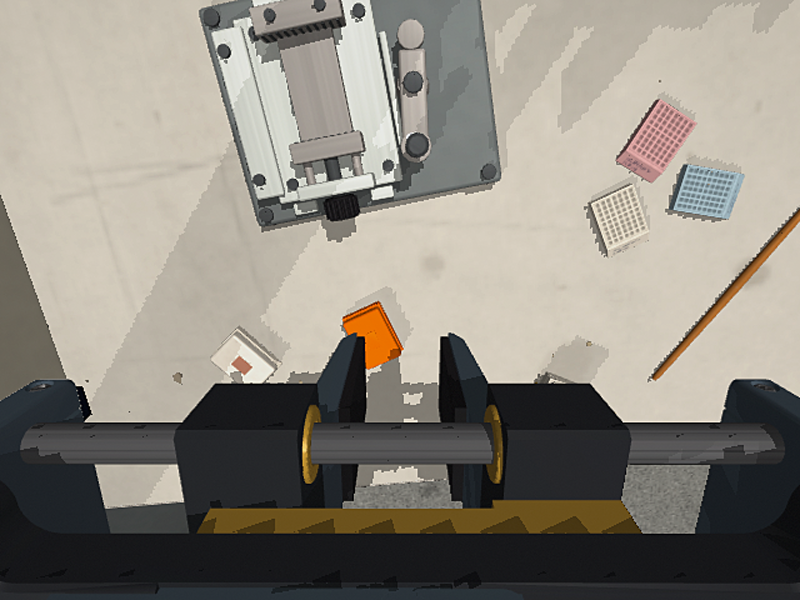

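Close view: post top at (417,144), hinge bolt (412,81), plate corners (262,230), (500,184) and (200,8), fixed-jaw face edge from (258,40) to (345,22), knob (342,207).

Run:
```python
from h import *
import pickle
a=pickle.load(open("w1.pkl","rb"));b=pickle.load(open("w2.pkl","rb"))
S=lambda u:np.array(u)*.8
r=lambda u,z:ray(*b,S(u),z).round(1)
print("post tri",tri([(*a,S((474,143))),(*b,S((417,144)))]), r((417,144),55))
print("hinge tri",tri([(*a,S((478,106))),(*b,S((412,81)))]), r((412,81),31))
A,B,C=r((262,230),12),r((500,184),12),r((200,8),12);print(A,B,C)
d=C-A;print(np.degrees(np.arctan2(d[1],d[0])));d=A-B;print(np.degrees(np.arctan2(-d[0],d[1])),np.linalg.norm(d))
# bar axis
n,h=r((411,34),27),r((412,81),31);print("bar",n,h)
p,q=r((258,40),38),r((345,22),38);d=p-q;print("fixed jaw",p,q,np.degrees(np.arctan2(-d[0],d[1])))
p,q=r((289,150),38),r((359,131),38);d=p-q;print("moving jaw front",p,q,np.degrees(np.arctan2(-d[0],d[1])))
print("bed edges",r((282,55),26),r((302,138),26),r((336,50),26),r((356,128),26))
print("knob",r((342,207),38))
```

```text
post tri [ 532.95587024 -389.17661737   39.16902914] [ 533.  -388.6   55. ]
hinge tri [ 564.40158403 -389.40470808   37.96463564] [ 565.8 -389.7   31. ]
[ 493.2 -287.6   12. ] [ 505.7 -438.3   12. ] [ 617.4 -277.5   12. ]
4.649088468793906
4.741615745488413 151.21752543934846
bar [ 589.  -391.5   27. ] [ 565.8 -389.7   31. ]
fixed jaw [ 592.  -313.1   38. ] [ 595.3 -358.5   38. ] 4.157359775208771
moving jaw front [ 537.7 -319.3   38. ] [ 543.3 -358.7   38. ] 8.089380413952854
bed edges [ 586.6 -321.4   26. ] [ 543.8 -325.    26. ] [ 585.9 -350.7   26. ] [ 545.8 -356.2   26. ]
knob [ 504.3 -343.7   38. ]
```

Run:
```python
from h import *
plan([526.5,-388.2,72],-2.5,n=3)
```

```text
n 3 at [ 445.5 -371.6  131.6] [-1.799e+02  1.000e-01 -6.000e+00]
[0.0549 0.0054 0.0396] [-0.001  0.001 -0.039]
[0.0548 0.0065 0.0397] [-0.001  0.001 -0.039]
[0.0546 0.0076 0.0397] [-0.001  0.001 -0.039]
```

Request:
send_rows([
  {"tx":0.055,"ty":0.005,"tz":0.04,"rx":0,"ry":0,"rz":-0.039,"gripper":0.34},
  {"tx":0.055,"ty":0.006,"tz":0.04,"rx":0,"ry":0,"rz":-0.039,"gripper":0.34},
  {"tx":0.055,"ty":0.008,"tz":0.04,"rx":0,"ry":0,"rz":-0.039,"gripper":0.34},
  {"tx":0,"ty":0,"tz":0,"rx":0,"ry":0,"rz":0,"gripper":0.34},
])

```text
time_s: 4.88
ee_pos: [528.9, -388.8, 72.8]
ee_rot: [179.9, -0.1, -2.4]
force: [-1.5, 0.1, 1.9]
gripper_width: 29.7
gripper_force: 0.0
```

Run:
```python
from h import *
im,K,M=cam("wrist");save("w3",im)
p=px(K,M,[532.7,-388.6,55])*1.25
g=cv2.resize(im[...,::-1],(800,600),interpolation=2)
print(p,env.state()["ee_pos"],env.state()["ee_rot"]);cv2.imwrite("pics/w3b.png",g[150:450,200:600])
```

```text
[398.58575793 344.8003389 ] [ 527.99932306 -388.88417551   73.43139762] [ 1.79933132e+02 -1.01746443e-01 -2.48905802e+00]
```

View pics/w3b.png

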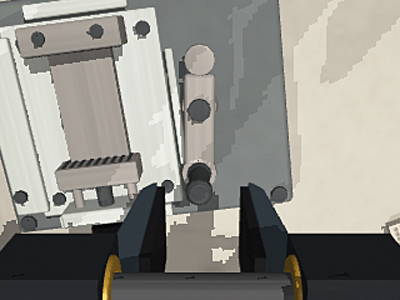

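The post (crop (200,190)) is centred between the fingertips, and it is clear to descend and grip.

Request:
send_rows([
  {"tx":0,"ty":0,"tz":0.032,"rx":0,"ry":0,"rz":0,"gripper":0.34},
  {"tx":0,"ty":0,"tz":0.03,"rx":0,"ry":0,"rz":0,"gripper":0.34},
  {"tx":0,"ty":0,"tz":0,"rx":0,"ry":0,"rz":0,"gripper":0.34},
  {"tx":0,"ty":0,"tz":0,"rx":0,"ry":0,"rz":0,"gripper":1},
  {"tx":0,"ty":0,"tz":0,"rx":0,"ry":0,"rz":0,"gripper":1},
  {"tx":0,"ty":0,"tz":0,"rx":0,"ry":0,"rz":0,"gripper":1},
], grip_force=12)

```text
time_s: 5.68
ee_pos: [526.9, -388.8, 40.8]
ee_rot: [-180.0, -0.0, -2.6]
force: [-0.2, 2.6, 1.1]
gripper_width: 10.9
gripper_force: 12.0
```

Request:
send_rows([
  {"tx":0.0008,"ty":0.0108,"tz":0,"rx":0,"ry":0,"rz":-0.267,"gripper":1},
  {"tx":0.0008,"ty":0.0108,"tz":0,"rx":0,"ry":0,"rz":-0.267,"gripper":1},
  {"tx":0.0008,"ty":0.0108,"tz":0,"rx":0,"ry":0,"rz":-0.267,"gripper":1},
  {"tx":0.0008,"ty":0.0108,"tz":0,"rx":0,"ry":0,"rz":-0.267,"gripper":1},
  {"tx":0,"ty":0,"tz":0,"rx":0,"ry":0,"rz":0,"gripper":1},
])

```text
time_s: 6.3
ee_pos: [532.9, -410.2, 40.8]
ee_rot: [179.9, -0.1, 29.3]
force: [0.2, -0.9, 0.2]
gripper_width: 11.1
gripper_force: 12.0
```

Request:
send_rows([
  {"tx":0.0008,"ty":0.0108,"tz":0,"rx":0,"ry":0,"rz":-0.267,"gripper":1},
  {"tx":0.0008,"ty":0.0108,"tz":0,"rx":0,"ry":0,"rz":-0.267,"gripper":1},
  {"tx":0.0008,"ty":0.0108,"tz":0,"rx":0,"ry":0,"rz":-0.267,"gripper":1},
  {"tx":0.0008,"ty":0.0108,"tz":0,"rx":0,"ry":0,"rz":-0.267,"gripper":1},
  {"tx":0.0008,"ty":0.0108,"tz":0,"rx":0,"ry":0,"rz":-0.267,"gripper":1},
  {"tx":0.0008,"ty":0.0108,"tz":0,"rx":0,"ry":0,"rz":-0.267,"gripper":1},
  {"tx":0.0008,"ty":0.0108,"tz":0,"rx":0,"ry":0,"rz":-0.267,"gripper":1},
  {"tx":0,"ty":0,"tz":0,"rx":0,"ry":0,"rz":0,"gripper":1},
])

```text
time_s: 7.3
ee_pos: [563.8, -429.2, 40.8]
ee_rot: [179.9, 0.0, 85.3]
force: [3.4, 1.4, 1.0]
gripper_width: 10.8
gripper_force: 12.0
```

Request:
send_rows([
  {"tx":0.0001,"ty":0.0041,"tz":0,"rx":0,"ry":0,"rz":-0.1,"gripper":1},
  {"tx":0.0001,"ty":0.0041,"tz":0,"rx":0,"ry":0,"rz":-0.1,"gripper":1},
  {"tx":0,"ty":0,"tz":0,"rx":0,"ry":0,"rz":0,"gripper":1},
])

```text
time_s: 7.68
ee_pos: [567.3, -429.4, 40.8]
ee_rot: [179.9, 0.0, 91.3]
force: [2.6, 0.5, 0.8]
gripper_width: 10.7
gripper_force: 12.0
```

Request:
send_rows([
  {"tx":0.0001,"ty":0.0041,"tz":0,"rx":0,"ry":0,"rz":-0.1,"gripper":1},
  {"tx":0,"ty":0,"tz":0,"rx":0,"ry":0,"rz":0,"gripper":1},
])

```text
time_s: 7.92
ee_pos: [569.2, -429.3, 40.7]
ee_rot: [180.0, 0.0, 94.3]
force: [0.6, 0.7, 1.9]
gripper_width: 10.9
gripper_force: 12.0
```

Request:
send_rows([
  {"tx":0,"ty":0.003,"tz":0,"rx":0,"ry":0,"rz":0,"gripper":1},
  {"tx":0,"ty":0,"tz":0,"rx":0,"ry":0,"rz":0,"gripper":1},
])

```text
time_s: 8.18
ee_pos: [570.2, -429.3, 40.7]
ee_rot: [-180.0, 0.0, 94.5]
force: [-0.2, 0.1, 3.9]
gripper_width: 11.2
gripper_force: 12.0
```

Request:
send_rows([
  {"tx":0,"ty":0.003,"tz":0,"rx":0,"ry":0,"rz":0,"gripper":1},
  {"tx":0,"ty":0,"tz":0,"rx":0,"ry":0,"rz":0,"gripper":1},
])

```text
time_s: 8.43
ee_pos: [570.8, -429.2, 40.6]
ee_rot: [-179.9, -0.0, 94.5]
force: [-3.1, -0.1, 6.3]
gripper_width: 10.9
gripper_force: 12.0
```

Request:
send_rows([
  {"tx":0,"ty":0.003,"tz":0,"rx":0,"ry":0,"rz":0,"gripper":1},
  {"tx":0,"ty":0.003,"tz":0,"rx":0,"ry":0,"rz":0,"gripper":1},
  {"tx":0,"ty":0,"tz":0,"rx":0,"ry":0,"rz":0,"gripper":1},
])

```text
time_s: 8.8
ee_pos: [571.0, -429.3, 40.5]
ee_rot: [-179.5, -0.1, 94.5]
force: [-9.2, -0.4, 7.2]
gripper_width: 10.9
gripper_force: 12.0
```

Hard stop reached: 3 mm more command gave 0.2 mm of motion and 9 N. Now I release and lift.

Request:
send_rows([
  {"tx":0,"ty":-0.006,"tz":0,"rx":0,"ry":0,"rz":0,"gripper":0.3},
  {"tx":0,"ty":0,"tz":0,"rx":0,"ry":0,"rz":0,"gripper":0.3},
  {"tx":0,"ty":0,"tz":0,"rx":0,"ry":0,"rz":0,"gripper":0.3},
  {"tx":0,"ty":0,"tz":-0.06,"rx":0,"ry":0,"rz":0,"gripper":0.3},
  {"tx":0,"ty":0,"tz":-0.12,"rx":0,"ry":0,"rz":0,"gripper":-0.2},
])

```text
time_s: 9.43
ee_pos: [570.8, -427.7, 127.8]
ee_rot: [-179.7, -0.3, 94.5]
force: [0.6, -0.5, -0.2]
gripper_width: 39.0
gripper_force: 0.0
```

Run:
```python
from h import *
plan([360,-290,130],35,n=6)
```

```text
n 6 at [ 570.8 -427.7  127.8] [-179.7   -0.3   94.5]
[ 0.0513 -0.0664 -0.0001] [-0.002 -0.001  0.331]
[ 0.0391 -0.0743 -0.0002] [-0.002 -0.001  0.331]
[ 0.0257 -0.0799 -0.0003] [-0.002 -0.001  0.331]
[ 0.0116 -0.0831 -0.0004] [-0.002 -0.001  0.331]
[-0.0029 -0.0839 -0.0005] [-0.002 -0.001  0.331]
[-0.0173 -0.0821 -0.0006] [-0.002 -0.001  0.331]
```

Request:
send_rows([
  {"tx":0.051,"ty":-0.066,"tz":0,"rx":0,"ry":0,"rz":0.331,"gripper":-0.2},
  {"tx":0.039,"ty":-0.074,"tz":0,"rx":0,"ry":0,"rz":0.331,"gripper":-0.2},
  {"tx":0.026,"ty":-0.08,"tz":0,"rx":0,"ry":0,"rz":0.331,"gripper":-0.2},
  {"tx":0.012,"ty":-0.083,"tz":0,"rx":0,"ry":0,"rz":0.331,"gripper":-0.2},
  {"tx":-0.003,"ty":-0.084,"tz":0,"rx":0,"ry":0,"rz":0.331,"gripper":-0.2},
  {"tx":-0.017,"ty":-0.082,"tz":0,"rx":0,"ry":0,"rz":0.331,"gripper":-0.2},
  {"tx":0,"ty":0,"tz":0,"rx":0,"ry":0,"rz":0,"gripper":-0.2},
])

```text
time_s: 10.3
ee_pos: [359.6, -289.1, 130.4]
ee_rot: [-179.9, 0.0, 34.9]
force: [0.3, -0.8, 1.3]
gripper_width: 54.9
gripper_force: 0.0
```

Run:
```python
from h import *
import pickle
im,K,M=cam("wrist");save("w4",im);pickle.dump((K,M),open("w4.pkl","wb"))
s=env.state();print(s["ee_pos"],s["ee_rot"],s["gripper_width"],s["time_s"])
cv2.imwrite("pics/w4b.png",cv2.resize(im[...,::-1],(800,600),interpolation=2))
```

```text
[ 361.62431272 -290.65315396  130.79442221] [ 1.79938089e+02 -2.80051385e-02  3.49861022e+01] 54.88999414254016 10.35
```

View pics/w4b.png

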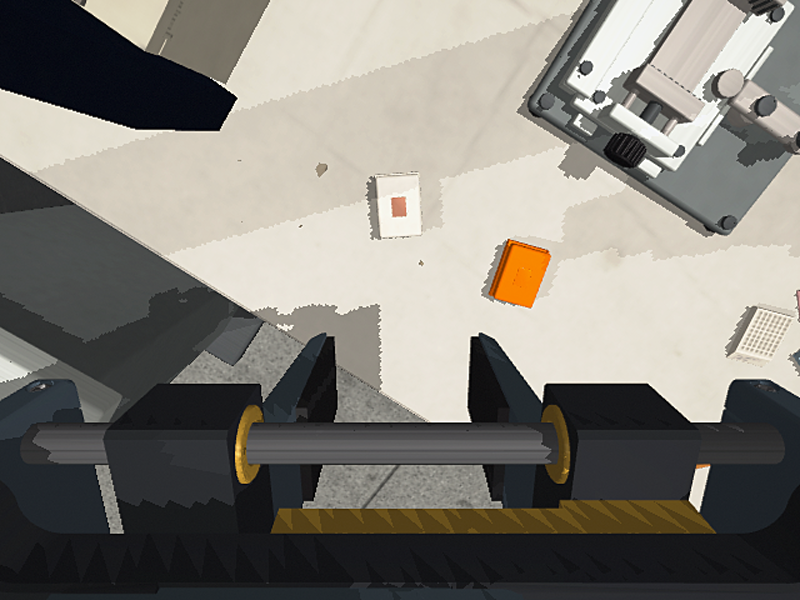

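The turnbutton lies across the base edge: nose (728,83), bolt (765,105). Wax block top face corners are at (373,175), (419,172), (423,236) and (376,238). The microtome's black lever tip is at (237,97).

Run:
```python
from h import *
import pickle
a=pickle.load(open("w1.pkl","rb"));b=pickle.load(open("w4.pkl","rb"));w2=pickle.load(open("w2.pkl","rb"))
S=lambda u:np.array(u)*.8
C=np.array([ray(*b,S(u),15) for u in[(373,175),(419,172),(423,236),(376,238)]])
print(C.round(1),C.mean(0))
for i,j in((3,0),(2,1),(2,3),(1,0)):d=C[j]-C[i];print(np.degrees(np.arctan2(d[1],d[0])),np.linalg.norm(d))
print("label tri",tri([(*a,S((330,265))),(*b,S((399,207)))]),tri([(*w2,S((242,366))),(*b,S((399,207)))]))
print("tip",tri([(*a,S((222,262))),(*b,S((237,97)))]),tri([(*a,S((221,283))),(*b,S((221,130)))]))
n=ray(*b,S((728,83)),27);h=ray(*b,S((765,105)),31);print("nose",n,h,np.degrees(np.arctan2(*(n-h)[[1,0]])))
s=env.state()["qpos"];print(s.round(0))
```

```text
[[ 409.9 -232.4   15. ]
 [ 427.3 -254.2   15. ]
 [ 397.2 -278.9   15. ]
 [ 379.1 -255.3   15. ]] [ 403.39611931 -255.20476832   15.        ]
36.668050357451584 38.37824759724758
39.2551735890907 38.95098942262284
127.37082569459143 29.690940518888958
128.50793184705827 27.944925638959965
label tri [ 403.03082785 -256.40330926   14.49069581] [ 403.08199531 -256.35615436   14.75011662]
tip [ 402.46594493 -150.12475491   32.29896831] [ 386.0373224  -156.84006879   51.99511826]
nose [ 562.66802305 -365.53713422   27.        ] [ 564.5756917  -388.54341544   31.        ] 94.74009181077045
[-40.  13. 111.   0.  56.  15.]
```

Run:
```python
from h import *
import pickle
d=pickle.load(open("cams.pkl","rb"));a=pickle.load(open("w1.pkl","rb"))
print(tri([(*d["top"],(364,318)),(*d["scene"],(323,243))]),tri([(*d["top"],(364,318)),(*a,np.array((222,270))*.8)]),tri([(*d["scene"],(323,243)),(*a,np.array((222,270))*.8)]))
plan([400.5,-257.6,60],38.3,n=3)
```

```text
[ 397.54826616 -147.29221107  203.81669969] [ 396.56390457 -153.20105223   40.2843152 ] [ 425.25816647 -168.65303101  164.09281489]
n 3 at [ 361.6 -290.7  130.8] [179.9  -0.   35. ]
[ 0.0338 -0.0032  0.0472] [ 0.001 -0.    -0.037]
[ 0.0339 -0.0026  0.0472] [ 0.001 -0.    -0.037]
[ 0.034  -0.0019  0.0472] [ 0.001 -0.    -0.037]
```

Request:
send_rows([
  {"tx":0.034,"ty":-0.003,"tz":0.047,"rx":0,"ry":0,"rz":-0.037,"gripper":-0.2},
  {"tx":0.034,"ty":-0.003,"tz":0.047,"rx":0,"ry":0,"rz":-0.037,"gripper":-0.2},
  {"tx":0.034,"ty":-0.002,"tz":0.047,"rx":0,"ry":0,"rz":-0.037,"gripper":-0.2},
  {"tx":0,"ty":0,"tz":0.04,"rx":0,"ry":0,"rz":0,"gripper":-0.2},
  {"tx":0,"ty":0,"tz":0.04,"rx":0,"ry":0,"rz":0,"gripper":-0.2},
  {"tx":0,"ty":0,"tz":0,"rx":0,"ry":0,"rz":0,"gripper":-0.2},
])

```text
time_s: 11.1
ee_pos: [401.3, -257.8, 18.7]
ee_rot: [-179.9, 0.0, 38.3]
force: [-1.0, -1.1, 0.4]
gripper_width: 55.1
gripper_force: 0.0
```

Run:
```python
from h import *
plan([400.5,-257.6,5],38.3,n=1)
```

```text
n 1 at [ 401.3 -257.8   18.7] [-179.9    0.    38.3]
[-0.001  -0.0011  0.0273] [-0.004  0.001  0.001]
```

Request:
send_rows([
  {"tx":0,"ty":0,"tz":0.027,"rx":0,"ry":0,"rz":0,"gripper":-0.2},
  {"tx":0,"ty":0,"tz":0,"rx":0,"ry":0,"rz":0,"gripper":0.2},
  {"tx":0,"ty":0,"tz":0,"rx":0,"ry":0,"rz":0,"gripper":1},
  {"tx":0,"ty":0,"tz":0,"rx":0,"ry":0,"rz":0,"gripper":1},
  {"tx":0,"ty":0,"tz":0,"rx":0,"ry":0,"rz":0,"gripper":1},
  {"tx":0,"ty":0,"tz":0,"rx":0,"ry":0,"rz":0,"gripper":1},
], grip_force=30)

```text
time_s: 11.85
ee_pos: [401.0, -257.9, 6.8]
ee_rot: [179.9, -0.0, 38.3]
force: [-0.7, 0.6, 2.5]
gripper_width: 26.8
gripper_force: 30.0
```

Run:
```python
from h import *
s=env.state();print(s["ee_pos"],s["ee_rot"],s["gripper_width"],s["force"],s["torque"])
```

```text
[ 400.98912306 -257.94808727    6.8387798 ] [ 1.79948387e+02 -1.84628566e-02  3.82635615e+01] 26.829782605848234 [-0.65926101  0.60188431  2.53344978] [-0.12051752  0.20887204 -0.0627468 ]
```

Request:
send_rows([
  {"tx":0,"ty":0,"tz":-0.05,"rx":0,"ry":0,"rz":0,"gripper":1},
  {"tx":0,"ty":0,"tz":-0.1,"rx":0,"ry":0,"rz":0,"gripper":1},
  {"tx":0,"ty":0,"tz":0,"rx":0,"ry":0,"rz":0,"gripper":1},
])

```text
time_s: 12.22
ee_pos: [403.0, -259.2, 84.6]
ee_rot: [179.6, -0.1, 38.3]
force: [-0.2, 0.4, -0.0]
gripper_width: 26.6
gripper_force: 30.0
```

Run:
```python
from h import *
print(env.state()["gripper_width"],env.state()["force"])
plan([564.8,-337.5,65],4.6,n=6)
```

```text
26.551502790201805 [-0.16364061  0.40172438 -0.04791027]
n 6 at [ 403.  -259.2   84.6] [ 1.796e+02 -1.000e-01  3.830e+01]
[0.0262 0.0538 0.007 ] [ 0.002 -0.001  0.187]
[0.0313 0.051  0.0069] [ 0.002 -0.001  0.187]
[0.0362 0.0477 0.0068] [ 0.002 -0.001  0.187]
[0.0407 0.044  0.0068] [ 0.002 -0.001  0.187]
[0.0448 0.0398 0.0067] [ 0.002 -0.001  0.187]
[0.0485 0.0352 0.0066] [ 0.002 -0.001  0.187]
```

Request:
send_rows([
  {"tx":0.026,"ty":0.054,"tz":0.006,"rx":0,"ry":0,"rz":0.187,"gripper":1},
  {"tx":0.031,"ty":0.051,"tz":0.006,"rx":0,"ry":0,"rz":0.187,"gripper":1},
  {"tx":0.036,"ty":0.048,"tz":0.006,"rx":0,"ry":0,"rz":0.187,"gripper":1},
  {"tx":0.041,"ty":0.044,"tz":0.006,"rx":0,"ry":0,"rz":0.187,"gripper":1},
  {"tx":0.045,"ty":0.04,"tz":0.006,"rx":0,"ry":0,"rz":0.187,"gripper":1},
  {"tx":0.048,"ty":0.035,"tz":0.006,"rx":0,"ry":0,"rz":0.187,"gripper":1},
  {"tx":0,"ty":0,"tz":0,"rx":0,"ry":0,"rz":0,"gripper":1},
  {"tx":0,"ty":0,"tz":0,"rx":0,"ry":0,"rz":0,"gripper":1},
])

```text
time_s: 13.22
ee_pos: [560.9, -335.4, 62.3]
ee_rot: [-179.9, 0.1, 4.7]
force: [-0.4, 1.0, -1.3]
gripper_width: 26.6
gripper_force: 30.0
```

Run:
```python
from h import *
import pickle
s=env.state();print(s["ee_pos"],s["ee_rot"],s["force"],s["time_s"])
im,K,M=cam("wrist");save("w5",im);pickle.dump((K,M),open("w5.pkl","wb"))
g=cv2.resize(im[180:420,160:480,::-1],(800,600),interpolation=2);cv2.imwrite("pics/w5b.png",g)
```

```text
[ 560.87711452 -335.36130741   62.3201702 ] [-1.79887029e+02  1.48521305e-01  4.66762423e+00] [-0.39739223  0.96994183 -1.30578237] 13.225
```

View pics/w5b.png

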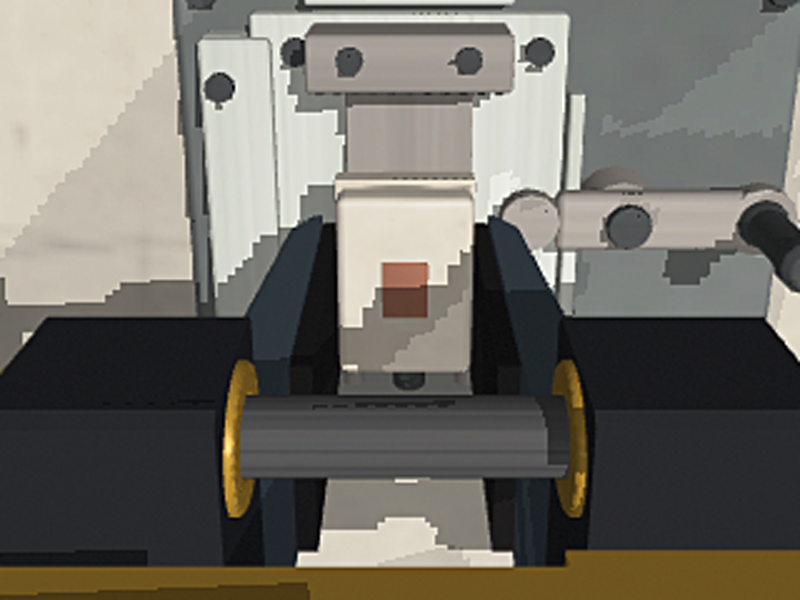

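The block is square to the bed, held between the jaws' x range in front of the fixed jaw. Fixed-jaw face edge runs (305,92)–(513,92), bed (346–472, 104), wax top front edge (340–472, 197). The turnbutton is square over the base edge.

Run:
```python
from h import *
import pickle
b=pickle.load(open("w5.pkl","rb"))
f=lambda u,z:ray(*b,(160+u[0]*.4,180+u[1]*.4),z).round(1)
print("jaw",f((305,92),38),f((513,92),38),"bed",f((347,110),26),f((472,108),26),f((347,170),26),f((474,172),26))
print("wax front",f((340,197),70.5),f((472,197),70.5),"lip",f((337,178),61.5),f((475,178),61.5),"back",f((340,371),70.5),f((472,371),70.5))
```

```text
jaw [ 594.9 -311.7   38. ] [ 598.6 -357.2   38. ] bed [ 588.4 -320.6   26. ] [ 591.2 -349.8   26. ] [ 573.6 -321.5   26. ] [ 575.5 -351.9   26. ]
wax front [ 583.  -322.4   70.5] [ 585.1 -347.3   70.5] lip [ 583.7 -321.1   61.5] [ 585.9 -348.4   61.5] back [ 545.8 -324.6   70.5] [ 548.  -351.1   70.5]
```

Request:
send_rows([
  {"tx":0.01,"ty":-0.001,"tz":0,"rx":0,"ry":0,"rz":0,"gripper":1},
  {"tx":0,"ty":0,"tz":0.026,"rx":0,"ry":0,"rz":0,"gripper":1},
  {"tx":0,"ty":0,"tz":0.022,"rx":0,"ry":0,"rz":0,"gripper":1},
  {"tx":0,"ty":0,"tz":0,"rx":0,"ry":0,"rz":0,"gripper":1},
  {"tx":0,"ty":0,"tz":0,"rx":0,"ry":0,"rz":0,"gripper":1},
])

```text
time_s: 13.9
ee_pos: [567.3, -335.3, 39.2]
ee_rot: [-180.0, 0.0, 4.6]
force: [-0.1, -0.1, -1.0]
gripper_width: 26.5
gripper_force: 30.0
```

Request:
send_rows([
  {"tx":0,"ty":0,"tz":0.005,"rx":0,"ry":0,"rz":0,"gripper":1},
  {"tx":0,"ty":0,"tz":0.005,"rx":0,"ry":0,"rz":0,"gripper":1},
  {"tx":0,"ty":0,"tz":0,"rx":0,"ry":0,"rz":0,"gripper":1},
  {"tx":0,"ty":0,"tz":0,"rx":0,"ry":0,"rz":0,"gripper":1},
])

```text
time_s: 14.4
ee_pos: [567.3, -335.4, 34.5]
ee_rot: [-180.0, -0.0, 4.6]
force: [-0.7, 0.3, 0.5]
gripper_width: 26.4
gripper_force: 30.0
```

Request:
send_rows([
  {"tx":0,"ty":0,"tz":0.002,"rx":0,"ry":0,"rz":0,"gripper":1},
  {"tx":0,"ty":0,"tz":0,"rx":0,"ry":0,"rz":0,"gripper":1},
  {"tx":0,"ty":0,"tz":0,"rx":0,"ry":0,"rz":0,"gripper":1},
])

```text
time_s: 14.78
ee_pos: [567.3, -335.3, 33.4]
ee_rot: [-180.0, -0.0, 4.6]
force: [-0.4, 0.3, 0.7]
gripper_width: 26.6
gripper_force: 30.0
```

Request:
send_rows([
  {"tx":0,"ty":0,"tz":0.002,"rx":0,"ry":0,"rz":0,"gripper":1},
  {"tx":0,"ty":0,"tz":0,"rx":0,"ry":0,"rz":0,"gripper":1},
  {"tx":0,"ty":0,"tz":0,"rx":0,"ry":0,"rz":0,"gripper":1},
])

```text
time_s: 15.15
ee_pos: [567.4, -335.4, 32.9]
ee_rot: [180.0, -0.0, 4.6]
force: [-1.3, -0.2, 4.2]
gripper_width: 26.4
gripper_force: 30.0
```

Request:
send_rows([
  {"tx":0,"ty":0,"tz":0.002,"rx":0,"ry":0,"rz":0,"gripper":1},
  {"tx":0,"ty":0,"tz":0,"rx":0,"ry":0,"rz":0,"gripper":1},
  {"tx":0,"ty":0,"tz":0,"rx":0,"ry":0,"rz":0,"gripper":1},
])

```text
time_s: 15.52
ee_pos: [567.4, -335.4, 32.9]
ee_rot: [180.0, -0.0, 4.6]
force: [-2.7, 2.0, 9.6]
gripper_width: 26.6
gripper_force: 30.0
```

Block is seated on the bed (z 32.9, as predicted). I'll ease the downward force, then slide to the jaw.

Request:
send_rows([
  {"tx":0.002,"ty":0,"tz":-0.0016,"rx":0,"ry":0,"rz":0,"gripper":1},
  {"tx":0.002,"ty":0,"tz":0,"rx":0,"ry":0,"rz":0,"gripper":1},
  {"tx":0.002,"ty":0,"tz":0,"rx":0,"ry":0,"rz":0,"gripper":1},
  {"tx":0,"ty":0,"tz":0,"rx":0,"ry":0,"rz":0,"gripper":1},
  {"tx":0,"ty":0,"tz":0,"rx":0,"ry":0,"rz":0,"gripper":1},
])

```text
time_s: 16.15
ee_pos: [569.7, -335.4, 32.9]
ee_rot: [180.0, 0.0, 4.6]
force: [-3.0, 1.0, 6.4]
gripper_width: 26.6
gripper_force: 30.0
```

Request:
send_rows([
  {"tx":0.002,"ty":0,"tz":0,"rx":0,"ry":0,"rz":0,"gripper":1},
  {"tx":0.002,"ty":0,"tz":0,"rx":0,"ry":0,"rz":0,"gripper":1},
  {"tx":0,"ty":0,"tz":0,"rx":0,"ry":0,"rz":0,"gripper":1},
  {"tx":0,"ty":0,"tz":0,"rx":0,"ry":0,"rz":0,"gripper":1},
])

```text
time_s: 16.65
ee_pos: [571.7, -335.3, 32.9]
ee_rot: [180.0, 0.0, 4.6]
force: [-3.2, 0.1, 7.3]
gripper_width: 26.4
gripper_force: 30.0
```

Request:
send_rows([
  {"tx":0.002,"ty":0,"tz":-0.0014,"rx":0,"ry":0,"rz":0,"gripper":1},
  {"tx":0,"ty":0,"tz":0,"rx":0,"ry":0,"rz":0,"gripper":1},
  {"tx":0,"ty":0,"tz":0,"rx":0,"ry":0,"rz":0,"gripper":1},
])

```text
time_s: 17.02
ee_pos: [573.1, -335.0, 32.9]
ee_rot: [180.0, 0.0, 4.6]
force: [-2.4, -0.1, 4.3]
gripper_width: 26.8
gripper_force: 30.0
```

Request:
send_rows([
  {"tx":0.002,"ty":0,"tz":0,"rx":0,"ry":0,"rz":0,"gripper":1},
  {"tx":0,"ty":0,"tz":0,"rx":0,"ry":0,"rz":0,"gripper":1},
  {"tx":0,"ty":0,"tz":0,"rx":0,"ry":0,"rz":0,"gripper":1},
])

```text
time_s: 17.4
ee_pos: [573.9, -334.8, 32.9]
ee_rot: [-180.0, 0.0, 4.6]
force: [-5.1, -2.1, 5.1]
gripper_width: 26.6
gripper_force: 30.0
```

Request:
send_rows([
  {"tx":0.002,"ty":0,"tz":0,"rx":0,"ry":0,"rz":0,"gripper":1},
  {"tx":0,"ty":0,"tz":0,"rx":0,"ry":0,"rz":0,"gripper":1},
  {"tx":0,"ty":0,"tz":0,"rx":0,"ry":0,"rz":0,"gripper":1},
])

```text
time_s: 17.77
ee_pos: [574.6, -334.7, 32.9]
ee_rot: [-180.0, 0.1, 4.6]
force: [-5.5, -1.2, 5.7]
gripper_width: 26.7
gripper_force: 30.0
```

Request:
send_rows([
  {"tx":0.002,"ty":0,"tz":0,"rx":0,"ry":0,"rz":0,"gripper":1},
  {"tx":0,"ty":0,"tz":0,"rx":0,"ry":0,"rz":0,"gripper":1},
  {"tx":0,"ty":0,"tz":0,"rx":0,"ry":0,"rz":0,"gripper":1},
])

```text
time_s: 18.15
ee_pos: [574.6, -334.7, 32.9]
ee_rot: [-180.0, 0.2, 4.6]
force: [-7.9, -1.6, 7.0]
gripper_width: 26.8
gripper_force: 30.0
```

Request:
send_rows([
  {"tx":0.0014,"ty":0,"tz":0,"rx":0,"ry":0,"rz":0,"gripper":1},
  {"tx":0,"ty":0,"tz":0,"rx":0,"ry":0,"rz":0,"gripper":1},
  {"tx":0,"ty":0,"tz":0,"rx":0,"ry":0,"rz":0,"gripper":1},
])

```text
time_s: 18.52
ee_pos: [574.7, -334.6, 32.9]
ee_rot: [-179.9, 0.3, 4.6]
force: [-9.0, -1.3, 8.0]
gripper_width: 26.5
gripper_force: 30.0
```

Request:
send_rows([
  {"tx":0.002,"ty":0,"tz":-0.0016,"rx":0,"ry":0,"rz":0,"gripper":1},
  {"tx":0,"ty":0,"tz":0,"rx":0,"ry":0,"rz":0,"gripper":1},
  {"tx":0,"ty":0,"tz":0,"rx":0,"ry":0,"rz":0,"gripper":1},
  {"tx":0,"ty":0,"tz":0,"rx":0,"ry":0,"rz":0,"gripper":1},
])

```text
time_s: 19.02
ee_pos: [574.7, -334.7, 33.0]
ee_rot: [-179.9, 0.4, 4.6]
force: [-10.3, -2.9, 5.9]
gripper_width: 26.9
gripper_force: 30.0
```

Run:
```python
from h import *
s=env.state();print(s["ee_pos"],s["ee_rot"],s["force"],s["time_s"])
im,K,M=cam("wrist");save("w6",im)
cv2.imwrite("pics/w6b.png",cv2.resize(im[180:420,160:480,::-1],(800,600),interpolation=2));print(env.state()["force"])
```

```text
[ 574.68820657 -334.65412835   33.01255309] [-179.92482035    0.38680137    4.64032488] [-10.25648513  -2.87698847   5.88216852] 19.025
[-10.91784015  -2.21177663   4.95410757]
```

View pics/w6b.png

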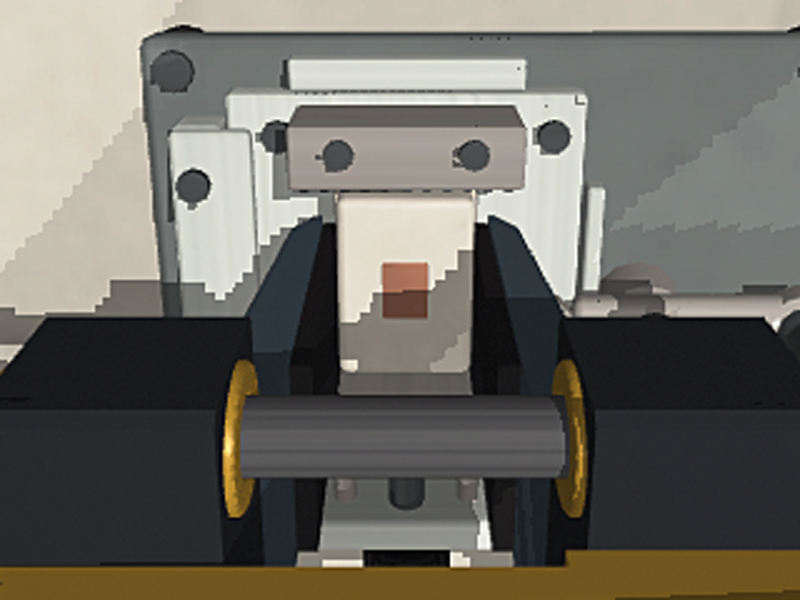

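The block's front edge (337–475, 192) meets the fixed jaw (288–525), centred and square. The push is steady at about 10.5 N, with about 5 N on the bed, so I'm handing in.

Run:
```python
from h import *
print(env.job_done())
```

```text
the job is handed in; nothing more can be done
None
```

Job handed in: the turnbutton is at its stop, and the wax block is held flat on the bed, midway along the fixed jaw and pressed against it with a wrist reading of about 10.5 N (the jaw itself may feel a little less, because of friction on the bed).

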